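Turn the bevelled offcut in the bench fixture and hold it with one diagonal push

ROBOT

A 6-joint arm with a two-finger parallel gripper is mounted at the origin on a cart in front of the work surface, level with it; the furniture and walls round the work are solid. World frame = base frame: x ahead of the robot, y to its left, z up, the work surface at z = 0. Lengths are in m, angles in rad, forces in N, time in s.
With the tool pointing down it reaches from about 0.35 to 0.775 m from the base axis. Payload 5.5 kg.
Tool frame: the origin (TCP) lies where the fingers leave the gripper's body, on its centre line; the fingertips stand env.tip_reach ahead of it and the grasp point (between the pads) lies 54 mm ahead of it (env.tip_reach is the distance from the TCP to the fingertips, in m); z points along the fingers, y is the line along which they close (so a half turn about z gives the same grasp; the last joint's range is limited). The gripper opens to 85 mm and grips with 20 to 120 N. Pads are 22 mm wide; open, the fingers measure 114 mm over their backs; the gripper's body (76 mm by 85 mm) begins 54 mm behind the grasp point. The pads swing forward as they close: fully open they stand 13 mm farther back than shut.
Start: joints at [-0.14, 0.313, 0.046, 1.304, 0, 1.431], TCP at [0.575, -0, 0.304] pointing down, gripper open.
Joint ranges: [-2.76, 2.76], [-0.86, 1.69], [-1.03, 1.26], [-2.2, 2.34], [-1.47, 1.5], [-3.14, 3.14]. Speed limits (rad/s): [2.57, 2.57, 3.14, 3.14, 3.14, 3.14].

INTERFACE

Orientations are given as a unit quaternion [w, x, y, z].
In Python, from workcell import status, optics, hand_in, env gives the robot as it stands.
- The arm moves only by the shell command python3 -m handwheel 'ROWS' [FORCE]. ROWS is a JSON object whose one key "deltas" holds a list of rows, each a list of 5 numbers: the opening, from -1 (shut) to 1 (fully open), then the shift along the tool's x, y, z in units of 40 mm (1.0 is 40 mm), then the turn about the tool's z in units of 10 degrees (1.0 is 10 degrees). In form: {"deltas": [[jaw, x, y, z, roll], ...]}. A call has 1 to 20 rows; each row shifts and turns the commanded pose from where the row before left it, along the tool's axes as they then stand; what a row does not reach is not made up. A row lasts 1/8 s, in which the tool goes at most 62.5 mm and 10.7 degrees, less where a joint would pass 70% of its speed; a pose out of reach is approached as far as the arm can. A call is refused whole if a number of a shift passes 1 or a number of a turn 1, either way. A call with a gripper value outside its range is refused whole. The fingers move at their own pace and stop on an object; FORCE is the grip in N (left out, the last holds). Time passes only in rows, so rows that do not move let the fingers close. It gives the time, the measured TCP pose, the force, the opening and the grip force at its end, in the units of the state.
- status.get_state(): the state, without advancing time (a new reading comes with each control period).
- optics.read_camera(name): name is "scene" or "side" or "wrist"; returns a dict with "frame" (480x640x3 uint8, red, green, blue), "depth" (480x640 float32, m along the optical axis (not along the pixel's ray), 0 where there is no reading), "vfov" (degrees; the focal length in pixels is half the picture's height over the tangent of half this angle, whatever the lens; pixels are square), "cx", "cy" (the principal point, pixels), "origin" and "attitude" of the camera in the world. Camera axes: x right, y down, z forward; pixel columns grow to the right and rows downward; lengths in m; the calibration is good to about 2 mm. A picture is of the moment at which its call begins.
- hand_in(): hands the job in; it is judged then, once.
The state is a dict: "clock": time; "joint_pos": joint angles; "qvel": joint speeds; "tau": joint torques, N m; "tcp_pos": TCP position; "orientation": TCP orientation; "wrist_force": force on the tool from outside, world axes, zero at the start; "ft_torque": the same for the moment, N m; "finger_gap": finger opening in m; "grip_force": force on a finger pad.
Only numpy, scipy, OpenCV 4.12 (cv2) and the standard library are available. Lean on these libraries where they do the work, as an engineer would, in place of code of your own. Each camera call takes 0.05 s, during which the arm holds its last target. There are 200 camera calls.

TASK

The wooden offcut sits in the slide-jaw fixture with its bevel hidden towards the stop. Slide the jaw fully back by its post, lift the offcut out, set it down flat again a quarter turn round so that its bevel faces the jaw and it sits snug against both the fence and the stop, and let go; leave the jaw fully back and the tape measure, pliers and roll of tape where they lie. Then press the bevel with the fingertips in one steady diagonal push, down and towards the fence, so that the offcut bears firmly on fence and base board together, and finish while still holding that push.

Things in the scene. Friction and masses are not known exactly. Their poses are not given: they have to be found in the camera images.
- fixture: Plywood bench fixture fixed to the table, base board 150 (x) x 170 (y) x 12 mm. Origin: centre of the board's underside, on the table. +x points from the jaw to the fence (roughly away from the robot), +y towards the stop (left), z up. The board's top is at z = 12 mm; fence, stop and jaw are wooden bars that rise to z = 24 mm.
- fixture_base: The base board itself, waxed so that the offcut slides on it (friction coefficient about 0.2; same origin and axes as the fixture).
- fence: Fixed fence bar at the far side, same origin and axes as the fixture: 16 mm thick, 150 mm long along y; the face that the offcut bears on is the plane x = +55 mm, looking to -x. (A pole and a hook hang over the table from 0.52 m above it upwards, near world x = 0.62, y = -0.05 and -0.23 m: keep the arm's wrist clear of them.)
- stop: Fixed stop block at the left end of the fence, same origin and axes as the fixture: 32 (x, from 23 to 55 mm) x 16 mm; the face that the offcut's side meets is the plane y = +40 mm, looking to -y.
- jaw (a joint): Slide of the jaw bar (16 mm thick, along y, on the robot's side of the offcut), in m: 0 = closed (face at fixture x = +8.5 mm), grows as it slides to the fixture's -x, 0.050 = fully back (face at x = -41.5 mm). Friction about 3 N, stays where it is left.
- jaw_post (a point): Centre of the top of the jaw's upright steel post, 14 mm in diameter, 34 mm tall above the bar (top at fixture z = 58 mm, y = -62 mm); it moves with the jaw.
- offcut: Wooden offcut 64 (own x) x 46 (own y) x 52 mm high, about 0.16 kg, with a 45 degree bevel, 18 x 18 mm, along the top edge on its -x side; flat top from x = -14 to +32 mm. Origin: centre of its underside. It starts upright on the base board between jaw and fence, own x along the fixture's -y. At the end own x lies along the fixture's x; snug in the corner its origin is at fixture (23, 17, 12) mm.
- bevel: The bevelled part of the offcut, fixed to it (same origin and axes as the offcut). At the start the bevel faces the stop; a quarter turn of the offcut anticlockwise, seen from above, brings it to face the jaw.
- bevel_mid (a point): Middle of the bevel's sloping face, at offcut (-23, 0, 43) mm; the face looks half to the offcut's -x, half up. A diagonal push of about 15 N here holds the offcut firmly.
- tape_measure: Yellow tape measure, 38 x 75 x 62 mm, standing left of the fixture; bystander. Origin: centre of its underside.
- pliers: Red-handled pliers, 47 x 148 x 12 mm, lying right of the fixture; bystander. Origin: centre of its underside.
- duct_tape: Grey roll of tape, 103 mm across, 48 mm high, lying further right; bystander. Origin: centre of its underside.
There are look-alikes about, which are no part of the job. What is shaped like the offcut but purple is not meant.

How it is judged:
On the way, in this order (a step that is already met when the one before it is completed fails the run):
1. the jaw is fully back while the offcut still stands on the base board (value of joint jaw above 0.043 m and z of offcut in the frame of fixture below 0.02 m), for 0.1 s.
2. the offcut is lifted out, clear of the board (z of offcut in the frame of fixture above 0.03 m), for 0.1 s.
3. the offcut is turned with its bevel to the jaw, stands flat against fence and stop, and is let go (x of offcut in the frame of fixture between 0.018 and 0.026 m and y of offcut in the frame of fixture between 0.0135 and 0.02 m and angle between the x axis of offcut and the x axis of fixture, either way round below 0.06 rad and x of bevel_mid in the frame of fixture below 0.008 m and angle between offcut's own z axis and vertical below 0.05 rad and z of offcut in the frame of fixture below 0.0145 m and contact force between the fingers and offcut below 0.1 N and linear speed of offcut below 0.02 m/s), for 0.2 s.
At the end, for the whole second after the job is handed in: Offcut flat on the board, bevel to the jaw, square (0.06 rad), within 3 mm of the fence and 3.5 mm of the stop; fingers press the bevel with over 5 N, the offcut presses the fence with over 3 N and the board with over 5 N; jaw at least 43 mm back and not touching it; all still (x of offcut in the frame of fixture between 0.018 and 0.026 m and y of offcut in the frame of fixture between 0.0135 and 0.02 m and angle between the x axis of offcut and the x axis of fixture, either way round below 0.06 rad and x of bevel_mid in the frame of fixture below 0.008 m and angle between offcut's own z axis and vertical below 0.05 rad and z of offcut in the frame of fixture below 0.0145 m and value of joint jaw above 0.043 m and x of offcut in the frame of fixture above 0.02 m and contact force between offcut and fence above 3 N and contact force between offcut and fixture_base above 5 N and contact force between the fingers and bevel above 5 N and contact force between offcut and jaw below 0.5 N and linear speed of offcut below 0.01 m/s); the arm keeps its last pose, push and grip.
It fails at once if the tape measure is pushed more than 20 mm (distance of tape_measure from where it was at the start of the episode above 0.02 m).
It fails at once if the pliers is pushed more than 20 mm (distance of pliers from where it was at the start of the episode above 0.02 m).
It fails at once if the roll of tape is pushed more than 20 mm (distance of duct_tape from where it was at the start of the episode above 0.02 m).
It also fails if it takes over 64 s, if anything falls off the work surface, if the arm or the gripper's body presses on something with over 40 N, if the wrist force passes 120 N, or if a joint passes its speed limit or range.

## Working session

There is one attempt and no reset: what is moved stays moved. The work goes in short steps, Python scripts to look and compute and a shell command to move; the robot and the scene stay as the last step left them, time stands still between calls to the robot, and variables do not carry over. Pictures are saved under pics/ and viewed, at most 10 in all, crops included, and the job is handed in when it is done.

```bash
mkdir -p pics; cat > h.py <<'E'
import numpy as np, cv2
from workcell import status, optics, env
from scipy.spatial.transform import Rotation as R
def rot(a):
    a=np.array(a,float)
    return a if a.shape==(3,3) else R.from_quat(a[[1,2,3,0]]).as_matrix()
def cam(n):
    c=optics.read_camera(n); f=240/np.tan(np.radians(c['vfov'])/2)
    v,u=np.mgrid[0:480,0:640]; d=c['depth']
    P=np.stack([(u-c['cx'])/f*d,(v-c['cy'])/f*d,d],-1)@rot(c['attitude']).T+np.array(c['origin'])
    return c['frame'],P,d,c
E
python3 - <<'E'
from h import *
for n in ('scene','side'):
    f,P,d,c=cam(n); cv2.imwrite(f'pics/{n}0.png',f[...,::-1]); np.save(f'{n}0.npy',P); print(n,c['origin'],c['attitude'],c['vfov'])
print(status.get_state(), env.tip_reach)
E
```

```text
scene [0.17670815 0.58694946 0.69713777] [ 0.12216005 -0.29996755  0.88446558 -0.33588247] 48.49250514758045
side [0.14673834 1.02177076 0.53225957] [ 0.11145952 -0.18574585  0.82242405 -0.52601705] 48.51337925456517
{'clock': 0.1, 'joint_pos': array([-1.39595250e-01,  3.13929333e-01,  4.51511787e-02,  1.30362058e+00,
        2.76835873e-05,  1.43117799e+00]), 'qvel': array([-1.75172936e-03, -2.83649157e-03,  2.04623997e-03, -1.18138693e-04,
        2.52126848e-04, -7.69888499e-05]), 'tau': array([ 3.58776997e-03, -4.81727242e+01,  2.99244744e+01,  1.27543980e-02,
       -1.12281841e-04,  1.60051752e-05]), 'tcp_pos': array([5.74680800e-01, 4.43159192e-05, 3.03119623e-01]), 'orientation': array([-6.48190603e-04,  7.07098401e-01,  7.07114707e-01, -4.71134467e-04]), 'wrist_force': array([ 0.19498232,  0.30244218, -0.15169835]), 'ft_torque': array([0.04231677, 0.02241672, 0.03110195]), 'grip_force': 0.0, 'finger_gap': 0.0853173352235471} 0.0726
```

View pics/scene0.png

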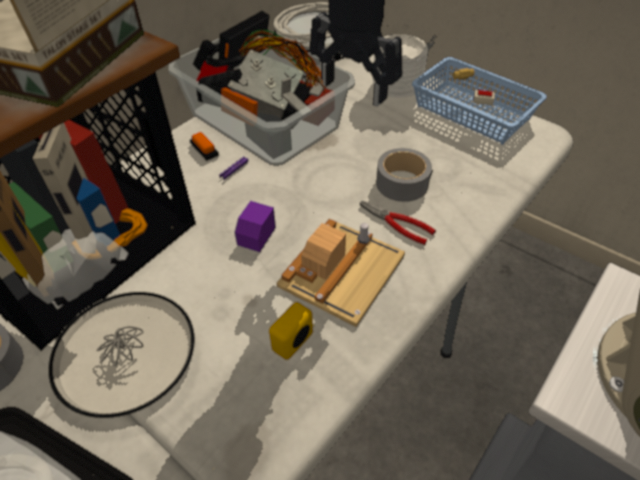

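View pics/side0.png

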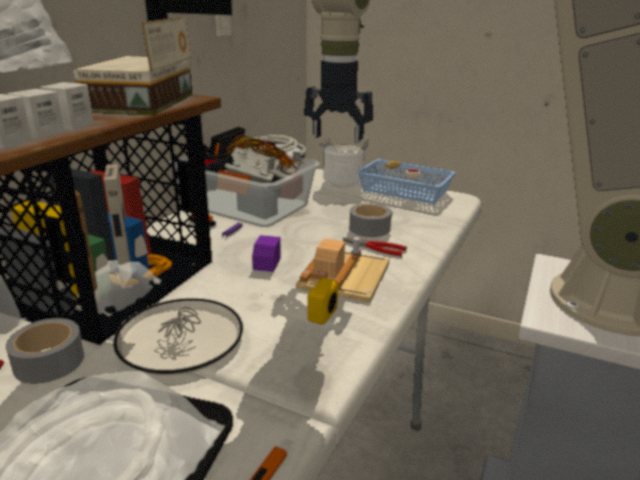

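The scene picture shows the fixture at about (342,272), with the offcut at (325,248), the jaw post at (364,233), the tape measure at (292,330), the pliers at (400,222) and the roll at (404,174). The purple decoy is at (255,226). Next I'll measure the fixture from depth and enlarge it.

```bash
python3 - <<'E'
from h import *
f=cv2.imread('pics/scene0.png'); P=np.load('scene0.npy')
c=cv2.resize(f[210:330,270:430],None,fx=5,fy=5,interpolation=cv2.INTER_CUBIC); cv2.imwrite('pics/crop0.png',c)
np.set_printoptions(precision=4,suppress=True)
for u,v in [(356,320),(402,254),(282,281),(342,295),(380,255),(325,235),(364,229),(292,315),(404,155),(400,222),(255,208)]: print(u,v,P[v,u])
# board top region
z=P[...,2]; s=np.zeros(z.shape,bool); s[210:330,270:430]=1
def rect(lo,hi,name):
    m=s&(z>lo)&(z<hi); m=cv2.morphologyEx(m.astype(np.uint8),cv2.MORPH_OPEN,np.ones((2,2)))
    n,l,st,ce=cv2.connectedComponentsWithStats(m)
    for i in range(1,n):
        if st[i,4]>25:
            q=P[l==i][:,:2]; r=cv2.minAreaRect((q*1000).astype(np.float32)); print(name,st[i,4],ce[i],P[l==i].mean(0),r)
rect(.006,.017,'board'); rect(.02,.029,'bars'); rect(.058,.07,'offtop'); rect(.05,.0585,'post')
E
```

```text
356 320 [0.4154 0.2005 0.015 ]
402 254 [0.4302 0.0447 0.0133]
282 281 [0.5551 0.2099 0.0121]
342 295 [0.4611 0.1737 0.012 ]
380 255 [0.4586 0.0687 0.0132]
325 235 [0.531  0.1259 0.0651]
364 229 [0.4929 0.07   0.0562]
292 315 [0.4761 0.2758 0.0628]
404 155 [ 0.5517 -0.1541  0.0378]
400 222 [ 0.4778 -0.0278  0.0013]
255 208 [0.6717 0.1402 0.0542]
board 691 [403.3705 224.356 ] [ 0.4642 -0.0137  0.0158] ((308.5751953125, 259.77886962890625), (106.06391906738281, 697.4730224609375), 30.59870147705078)
board 297 [348.7609 235.697 ] [0.5202 0.0732 0.025 ] ((353.80499267578125, 308.36187744140625), (40.6466064453125, 658.9729614257812), 35.973567962646484)
board 4188 [352.4377 282.7462] [0.4611 0.1442 0.0148] ((395.19873046875, 343.5118103027344), (195.10870361328125, 624.446044921875), 24.557207107543945)
bars 62 [331.4677 223.2419] [0.5608 0.0684 0.0261] ((554.2319946289062, 83.04885864257812), (16.750530242919922, 61.24413299560547), 29.08186149597168)
bars 788 [342.3997 268.618 ] [0.4854 0.1383 0.027 ] ((374.8984069824219, 324.49249267578125), (79.69304656982422, 652.91748046875), 30.098
[... 531 characters left out ...]
.4592590332031, 42.91281509399414), (10.125189781188965, 64.54048156738281), 29.330463409423828)
offtop 712 [292.3764 318.0913] [0.4722 0.2795 0.063 ] ((345.55133056640625, 431.9071044921875), (57.21216583251953, 454.8749694824219), 40.27116775512695)
post 41 [340. 246.] [0.5067 0.1177 0.0476] ((510.78155517578125, 104.7895736694336), (8.223921775817871, 66.41059112548828), 17.856101989746094)
post 190 [317.1632 255.6   ] [0.519  0.1623 0.0565] ((344.4024353027344, 359.046630859375), (46.12711715698242, 564.0181884765625), 41.02161407470703)
post 60 [306.0667 323.0667] [0.4578 0.2672 0.0486] ((463.2232666015625, 254.1424560546875), (10.587686538696289, 65.84738159179688), 20.167810440063477)
```

View pics/crop0.png

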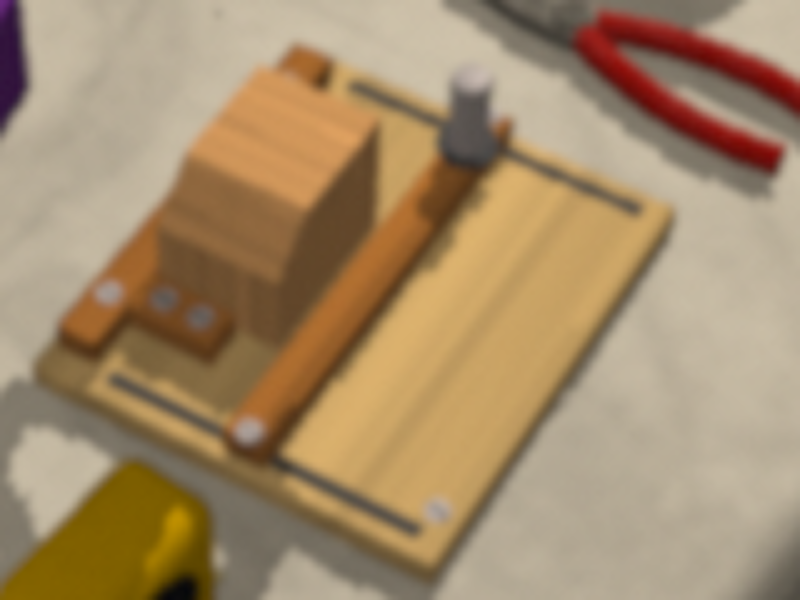

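The crop shows the board's top corners at about (430,562), (672,210), (40,368) and (333,60). The offcut's flat top has corners at (380,125), (303,212), (188,155) and (262,68), the post top is at (472,75), and the bevel faces the stop. I'll intersect those rays with the known heights.

```bash
cat >> h.py <<'E'
def ray(c,u,v,z):
    f=240/np.tan(np.radians(c['vfov'])/2)
    d=rot(c['attitude'])@np.array([(u-c['cx'])/f,(v-c['cy'])/f,1]); o=np.array(c['origin'])
    return o+d*(z-o[2])/d[2]
E
python3 - <<'E'
from h import *
np.set_printoptions(precision=4,suppress=True)
_,_,_,c=cam('scene')
g=lambda x,y,z:ray(c,270+x/5-.4,210+y/5-.4,z)
pts=[((430,562),(-75,85)),((672,210),(-75,-85)),((40,368),(75,85)),((333,60),(75,-85))]
W=[];F=[]
for p,q in pts:
    w=g(*p,.012); print(p,w); W.append(w[:2]);F.append(np.array(q)/1000)
W=np.array(W);F=np.array(F)
w0=W.mean(0);H=(F-F.mean(0)).T@(W-w0); th=np.arctan2(H[0,1]-H[1,0],H[0,0]+H[1,1])
A=np.array([[np.cos(th),-np.sin(th)],[np.sin(th),np.cos(th)]])
print('fix',w0,'yaw',th,'res',W-(F@A.T+w0))
tofix=lambda w:(A.T@(np.array(w)[:2]-w0))*1000
for p in [(380,125),(303,212),(188,155),(262,68)]: print('top',g(*p,.064),tofix(g(*p,.064)))
print('post',g(472,75,.058),tofix(g(472,75,.058)))
print('stop corner near',tofix(g(237,320,.024)),'bar end',tofix(g(232,425,.024)))
P=np.load('scene0.npy')
for n,u,v in (('tape',292,318),('roll',404,160)): print(n,tofix(P[v,u]))
E
```

```text
(430, 562) [0.4149 0.2021 0.012 ]
(672, 210) [0.4308 0.037  0.012 ]
(40, 368) [0.5579 0.2176 0.012 ]
(333, 60) [0.5645 0.0492 0.012 ]
fix [0.492  0.1265] yaw 0.08121119722247946 res [[ 0.0045 -0.003 ]
 [ 0.0067  0.0013]
 [-0.002   0.0003]
 [-0.0091  0.0014]]
top [0.5056 0.1044 0.064 ] [ 11.7753 -23.1426]
top [0.5032 0.149  0.064 ] [12.9688 21.5464]
top [0.547  0.1519 0.064 ] [56.8772 20.8952]
top [0.5516 0.107  0.064 ] [ 57.7955 -24.2082]
post [0.4976 0.0632 0.058 ] [  0.4373 -63.5366]
stop corner near [24.7177 42.554 ] bar end [ 3.1877 78.3178]
tape [ -6.2478 153.7288]
roll [  34.4507 -282.3198]
```

```bash
python3 -m handwheel '{"deltas": [[1,0.6,-0.4,0,-0.4],[1,0.7,-0.5,0,0],[1,0.7,-0.5,0,0],[1,0.6,-0.4,0,0],[1,0,0,0,0],[1,0,0,0,0]]}'; python3 - <<'E'
from h import *
f,P,d,c=cam('wrist'); cv2.imwrite('pics/w1.png',f[...,::-1]); np.save('w1.npy',P); print(c['origin'],c['attitude'],status.get_state()['joint_pos'])
np.save('w1c.npy',c,allow_pickle=True)
E
```

```text
clock: 0.9
tcp_pos: [0.498, 0.0996, 0.3039]
orientation: [0.0, 0.682, 0.731, 0.0]
wrist_force: [0.2, -0.3, -0.8]
finger_gap: 0.0856
grip_force: 0.0
[0.49197161 0.17283302 0.37436658] [0.14620133 0.98862845 0.03469418 0.00593837] [ 3.89504740e-02  1.83114068e-01 -1.24736729e-01  1.26250110e+00
 -2.83607263e-04  1.54038189e+00]
```

View pics/w1.png

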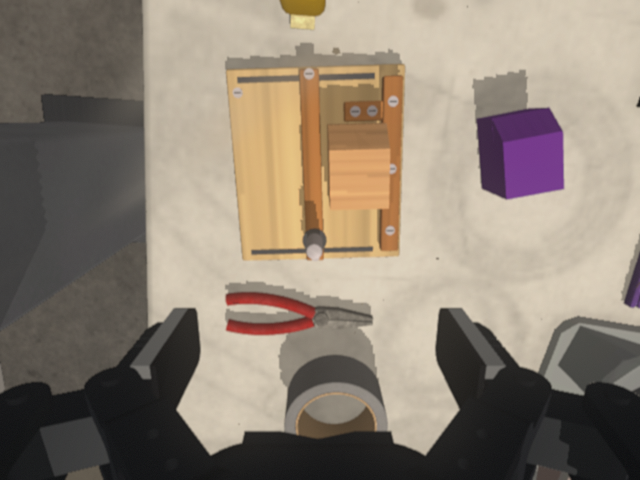

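The wrist view shows board corners at (227,69), (405,66), (399,255) and (243,259), the post top at (315,252) and the offcut's flat top at (331,152) to (389,208). The camera position and the fingers are consistent with the state.

```bash
python3 - <<'E'
from h import *
np.set_printoptions(precision=4,suppress=True)
c=np.load('w1c.npy',allow_pickle=True).item(); P=np.load('w1.npy')
z=P[...,2]
pts=[((227,69),(-75,85)),((405,66),(75,85)),((399,255),(75,-85)),((243,259),(-75,-85))]
W=np.array([ray(c,*p,.012)[:2] for p,_ in pts]);F=np.array([q for _,q in pts])/1000
w0=W.mean(0);H=(F-F.mean(0)).T@(W-w0); th=np.arctan2(H[0,1]-H[1,0],H[0,0]+H[1,1])
A=np.array([[np.cos(th),-np.sin(th)],[np.sin(th),np.cos(th)]])
print('fix',w0,th,'res mm',(W-(F@A.T+w0))*1000)
tf=lambda w:(A.T@(np.array(w)[:2]-w0))*1000
for p,zz in [((315,252),.058),((331,152),.064),((390,150),.064),((389,209),.064),((330,207),.064),((309,68),.024),((382,200),.024),((385,240),.024),((345,120),.024)]: print(p,ray(c,*p,zz),tf(ray(c,*p,zz)),'depth',P[p[1],p[0]],tf(P[p[1],p[0]]))
for lo,hi,n,b in [(.008,.016,'board',(60,265,220,410)),(.060,.068,'off',(100,215,300,400)),(.054,.062,'post',(225,262,295,330)),(.020,.028,'bars',(60,265,220,410))]:
    m=np.zeros(z.shape,np.uint8); r=b; m[r[0]:r[1],r[2]:r[3]]=((z>lo)&(z<hi))[r[0]:r[1],r[2]:r[3]]
    k,l,st,ce=cv2.connectedComponentsWithStats(m)
    for i in range(1,k):
        if st[i,4]>30:
            q=P[l==i]; R_=cv2.minAreaRect((q[:,:2]*10000).astype(np.int32).astype(np.float32)); print(n,st[i,4],ce[i],'mean',q.mean(0),R_)
E
```

```text
fix [0.4967 0.1281] 0.09494816933954954 res mm [[ 0.9127 -0.8164]
 [-1.0556 -2.3072]
 [-0.7885  1.6324]
 [ 0.9315  1.4912]]
(315, 252) [0.498  0.0653 0.058 ] [ -4.6519 -62.6502] depth [0.498  0.0653 0.058 ] [ -4.6517 -62.6452]
(331, 152) [0.5045 0.1476 0.064 ] [ 9.5817 18.6506] depth [0.5044 0.1478 0.0662] [ 9.5118 18.8335]
(390, 150) [0.5487 0.1522 0.064 ] [54.0212 19.0318] depth [0.5557 0.1497 0.0256] [60.7554 15.8296]
(389, 209) [0.5534 0.107  0.064 ] [ 54.4805 -26.4195] depth [0.5614 0.0984 0.0236] [ 61.6266 -35.7005]
(330, 207) [0.5071 0.1054 0.064 ] [  8.1683 -23.6613] depth [0.5071 0.1054 0.0643] [  8.1611 -23.6047]
(309, 68) [0.4831 0.2092 0.024 ] [-5.8121 81.9413] depth [0.4828 0.2104 0.012 ] [-5.9946 83.2036]
(382, 200) [0.5542 0.1061 0.024 ] [ 55.1786 -27.348 ] depth [0.5472 0.1137 0.0635] [ 48.9096 -19.2036]
(385, 240) [0.5612 0.0697 0.024 ] [ 58.6998 -64.3154] depth [0.561  0.0701 0.0253] [ 58.4752 -63.9008]
(345, 120) [0.5156 0.1712 0.024 ] [22.9158 41.1158] depth [0.5156 0.1712 0.0244] [22.8898 41.1201]
board 19963 [296.3441 159.9799] mean [0.4767 0.1321 0.0126] ((4960.08642578125, 1273.9112548828125), (1503.84228515625, 1707.4051513671875), 5.761466026306152)
off 3988 [359.1515 175.7706] mean [0.5274 0.1312 0.0644] ((5274.15673828125, 1309.953857421875), (461.2894287109375, 522.4149169921875), 6.028692245483398)
post 219 [313.7854 250.6712] mean [0.4969 0.0664 0.0581] ((4969.8349609375, 659.630859375), (132.90786743164062, 132.3777618408203), 76.37300109863281)
bars 3278 [311.3469 155.2297] mean [0.4897 0.139  0.0247] ((4913.33154296875, 1269.348388671875), (216.7425994873047, 1642.22802734375), 5.19442892074585)
bars 3450 [385.4675 148.9319] mean [0.5522 0.1486 0.0246] ((5430.67236328125, 1318.5281982421875), (480.39678955078125, 1500.5665283203125), 6.048506736755371)
```

```bash
python3 -m handwheel '{"deltas": [[1,0,0,0,-0.18],[1,-0.4,-0.1,0.7,0],[1,-0.42,0,0.8,0],[1,0,0,1,0],[1,0,0,1,0],[1,0,0,0.8,0],[1,0,0,0.5,0],[1,0,0,0.2,0],[-1,0,0,0,0],[-1,0,0,0,0],[-1,0,0,0,0],[-1,0,0,0,0]]}' 30; python3 -c "
from h import *
print(status.get_state())"
```

```text
clock: 2.45
tcp_pos: [0.4973, 0.0668, 0.1046]
orientation: [0.001, 0.67, 0.742, 0.0]
wrist_force: [-1.6, -0.7, 6.1]
finger_gap: 0.013
grip_force: 33.2
{'clock': 2.45, 'joint_pos': array([-2.64806915e-02,  3.27755350e-01, -4.61282957e-01,  7.80457761e-01,
       -1.20556688e-04,  1.44297216e+00]), 'qvel': array([-1.00063361e-03, -3.77750607e-03,  2.71894878e-06,  3.05656708e-03,
        4.44567050e-03, -2.13968336e-03]), 'tau': array([ 6.02498883e-02, -4.24202049e+01,  2.39018422e+01, -3.89689766e-01,
        1.79825658e-01, -8.94701261e-04]), 'tcp_pos': array([0.4972994 , 0.0668287 , 0.10455859]), 'orientation': array([5.32987396e-04, 6.70384072e-01, 7.42013996e-01, 3.77129252e-04]), 'wrist_force': array([-1.55730863, -0.66979295,  6.12754845]), 'ft_torque': array([-0.17746642,  0.12245417, -0.00316226]), 'grip_force': 33.1876802444458, 'finger_gap': 0.01296255091886241}
```

```bash
python3 -m handwheel '{"deltas": [[-1,0,-0.2,0,0],[-1,0,-0.25,0,0],[-1,0,-0.25,0,0],[-1,0,-0.25,0,0],[-1,0,-0.15,0,0],[-1,0,-0.05,0,0],[-1,0,0,0,0]]}'
```

```text
clock: 3.32
tcp_pos: [0.4527, 0.0623, 0.1046]
orientation: [0.001, 0.67, 0.742, 0.002]
wrist_force: [7.9, 3.9, 0.4]
finger_gap: 0.0127
grip_force: 29.9
```

```bash
python3 -m handwheel '{"deltas": [[1,0,0.02,0,0],[1,0,0,0,0],[1,0,0,0,0],[1,0,0,-0.25,0],[1,0,0,-0.7,0],[1,0,0,-0.8,0],[1,0.4,0.5,0,0],[1,0.4,0.5,0,0],[1,0.4,0.5,0,0],[1,0.43,0.5,0,0],[1,0,0,0,0],[1,0,0,0,0]]}'; python3 - <<'E'
from h import *
f,P,d,c=cam('wrist'); cv2.imwrite('pics/w2.png',f[...,::-1]);np.save('w2.npy',P)
s=status.get_state(); t=s['tcp_pos'][:2]-[.4960,.1274]; a=.1
print(s['tcp_pos'],t[0]*np.cos(a)+t[1]*np.sin(a),-t[0]*np.sin(a)+t[1]*np.cos(a))
E
```

```text
clock: 4.82
tcp_pos: [0.5242, 0.1349, 0.174]
orientation: [-0.0, 0.67, 0.742, -0.0]
wrist_force: [-0.3, -0.1, 0.3]
finger_gap: 0.0856
grip_force: 0.0
[0.52409316 0.13475986 0.17392513] 0.02868757283440969 0.0045184573386556895
```

View pics/w2.png

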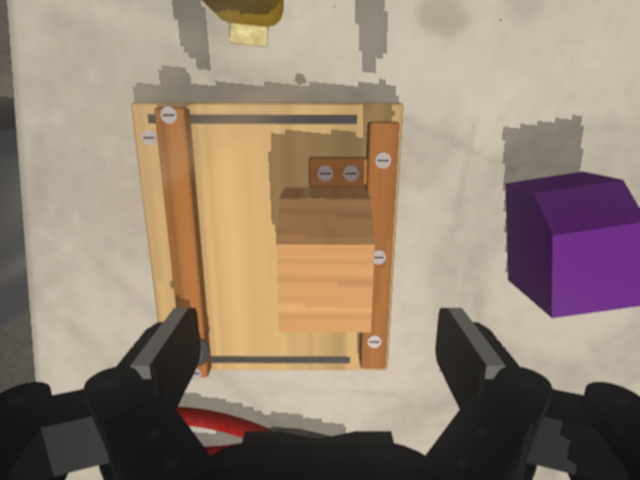

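The jaw bar is fully back at col ~180. The offcut's flat top runs from (278,243) to (373,330), between the open fingers and slightly right of centre. I'll refine this from depth.

```bash
python3 - <<'E'
from h import *
P=np.load('w2.npy'); z=P[...,2]
def rect(lo,hi,b):
    m=np.zeros(z.shape,np.uint8); m[b[0]:b[1],b[2]:b[3]]=((z>lo)&(z<hi))[b[0]:b[1],b[2]:b[3]]
    k,l,st,ce=cv2.connectedComponentsWithStats(m)
    i=1+st[1:,4].argmax(); q=P[l==i]; print(st[i],q.mean(0),cv2.minAreaRect((q[:,:2]*1e4).astype(np.float32)))
rect(.062,.066,(180,335,265,385)); rect(.008,.016,(95,375,120,410)); rect(.020,.028,(95,380,365,405)); rect(.020,.028,(95,350,150,215))
E
```

```text
[ 276  235   99   98 8917] [0.52741058 0.13072392 0.06446214] ((5275.54150390625, 1297.70849609375), (463.4776916503906, 506.6650085449219), 5.86841344833374)
[  131   102   272   269 35953] [0.48391824 0.14265114 0.01255979] ((4958.44287109375, 1276.5484619140625), (1503.5543212890625, 1702.8309326171875), 5.590322017669678)
[ 365  122   34  247 5573] [0.55815505 0.14721898 0.0245684 ] ((5581.7783203125, 1339.992431640625), (175.2487335205078, 1496.025146484375), 6.057633876800537)
[ 154  107   56  243 6331] [0.44528059 0.14805292 0.02431335] ((4460.78955078125, 1334.8175048828125), (179.6623992919922, 1427.6859130859375), 6.62686824798584)
```

```bash
python3 -m handwheel '{"deltas": [[1,0,0.08,0.5,0],[1,0,0,0.6,0],[1,0,0,0.4,0],[1,0,0,0.18,0],[1,0,0,0,0],[-1,0,0,0,0],[-1,0,0,0,0],[-1,0,0,0,0],[-1,0,0,0,0]]}' 40
```

```text
clock: 6.0
tcp_pos: [0.5278, 0.1356, 0.1075]
orientation: [0.0, 0.67, 0.742, -0.0]
wrist_force: [-2.3, -1.5, 5.6]
finger_gap: 0.0454
grip_force: 43.4
```

```bash
python3 -m handwheel '{"deltas": [[-1,0,0,-0.1,0],[-1,0,0,-0.4,0],[-1,0,0,-0.5,0],[-1,0,0,-0.5,0],[-1,0.17,-0.31,0,0],[-1,0,0,0,-1],[-1,0,0,0,-1],[-1,0,0,0,-1],[-1,0,0,0,-1],[-1,0,0,0,-1],[-1,0,0,0,-1],[-1,0,0,0,-1],[-1,0,0,0,-1],[-1,0,0,0,-1],[-1,0,0,0,0],[-1,0,0,0,0]]}'; python3 - <<'E'
from h import *
f,P,d,c=cam('wrist'); cv2.imwrite('pics/w3.png',f[...,::-1]);np.save('w3.npy',P); np.save('w3c.npy',c,allow_pickle=True)
s=status.get_state(); t=s['tcp_pos'][:2]-[.4958,.1277]; a=.1
print(s,t[0]*np.cos(a)+t[1]*np.sin(a),-t[0]*np.sin(a)+t[1]*np.cos(a))
E
```

```text
clock: 8.0
tcp_pos: [0.5144, 0.1412, 0.1664]
orientation: [-0.0, -0.049, 0.999, 0.0]
wrist_force: [0.0, 1.0, -2.0]
finger_gap: 0.0454
grip_force: 42.7
{'clock': 8.05, 'joint_pos': array([ 1.17276130e-01,  3.16740764e-01, -2.99517669e-01,  9.54991522e-01,
        3.04929885e-05,  1.81008498e-02]), 'qvel': array([-0.00045575,  0.00133944,  0.00620392,  0.00190511,  0.00036117,
       -0.01160065]), 'tau': array([ 3.53496009e-02, -4.60794282e+01,  2.73326147e+01,  2.24760524e-02,
        1.85028308e-03,  1.98297616e-02]), 'tcp_pos': array([0.51465225, 0.14119497, 0.16649454]), 'orientation': array([-2.27325856e-04, -4.95673157e-02,  9.98770759e-01, -1.29398966e-07]), 'wrist_force': array([-0.90704025,  0.36238476, -1.82889886]), 'ft_torque': array([-0.03172946,  0.03433151,  0.05475057]), 'grip_force': 42.657979130744934, 'finger_gap': 0.04515401522211414} 0.020105320222159804 0.01154546600743446
```

View pics/w3.png

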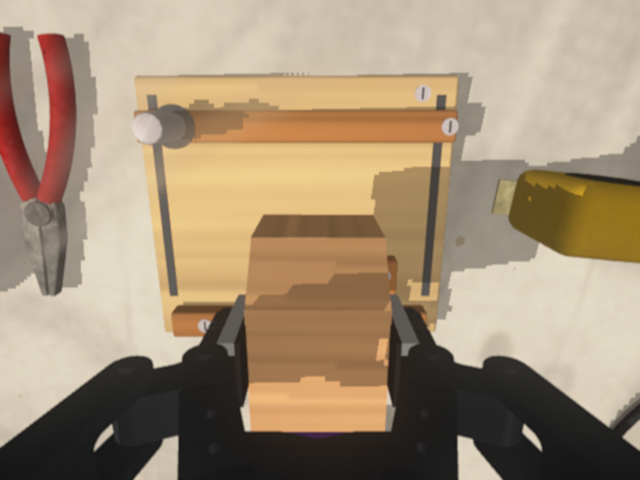

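The bevel now faces the jaw. Its upper crease is at row ~308, its lower edge at row ~238, and the offcut is square between the pads at cols 247–388. Next I'll work out where the offcut sits relative to the TCP.

```bash
python3 - <<'E'
from h import *
np.set_printoptions(precision=4,suppress=True)
P=np.load('w3.npy');c=np.load('w3c.npy',allow_pickle=True).item(); a=.1
A=np.array([[np.cos(a),np.sin(a)],[-np.sin(a),np.cos(a)]]); tcp=np.array([.5146,.1412])
for u in (270,320,370):
  for v in (245,270,300,320,350,390,420): print(u,v,P[v,u,2], A@(P[v,u,:2]-tcp)*1000)
top=np.median(P[330:420,260:380,2]); print('top',top)
for p in [(247,308),(388,308),(250,430),(386,430)]: print(p,A@(ray(c,*p,top)[:2]-tcp)*1000)
for p in [(249,238),(388,238)]: print(p,A@(ray(c,*p,top-.018)[:2]-tcp)*1000)
for p in [(255,216),(384,216)]: print(p,A@(ray(c,*p,top-.052)[:2]-tcp)*1000)
E
```

```text
270 245 0.10774358271025836 [-33.1164 -16.0437]
270 270 0.11366322299207936 [-26.443  -15.6098]
270 300 0.12178308694756158 [-19.5884 -14.9343]
270 320 0.12414444133763258 [-13.9093 -14.8666]
270 350 0.12329034897696207 [ -2.7436 -15.3526]
270 390 0.1232227459717576 [ 12.4266 -15.8898]
270 420 0.12319371212897759 [ 24.4852 -16.3141]
320 245 0.10839309632744012 [-33.3104   0.7422]
320 270 0.1140805977221256 [-26.5921   0.7152]
320 300 0.12146174559573923 [-19.422    0.6787]
320 320 0.12342978377190175 [-13.5122   0.6726]
320 350 0.1239832769785438 [-3.1686  0.6786]
320 390 0.12372852050707286 [12.0527  0.6936]
320 420 0.12331169971343608 [24.3954  0.707 ]
370 245 0.10671316175704962 [-32.7567  17.6753]
370 270 0.11345389512089198 [-26.3335  17.0735]
370 300 0.12006096436214768 [-18.74    16.5312]
370 320 0.12295871132729552 [-13.246   16.3727]
370 350 0.12464549665672148 [-3.5744 16.518 ]
370 390 0.12314037427992607 [12.5156 17.2952]
370 420 0.12321911443101347 [24.4891 17.7247]
top 0.12347909502625747
(247, 308) [-17.6913 -21.93  ]
(388, 308) [-17.6551  21.7179]
(250, 430) [ 28.3733 -23.2691]
(386, 430) [28.4086 23.3163]
(249, 238) [-34.8945 -23.375 ]
(388, 238) [-34.8537  23.8692]
(255, 216) [-34.305  -26.4011]
(384, 216) [-34.2576  27.8893]
```

```bash
python3 -m handwheel '{"deltas": [[-1,0,0,0.3,0],[-1,0,0,0.5,0],[-1,0,0,0.4,0],[-1,0,0,0.24,0],[-1,-0.06,0.05,0,0],[-1,-0.05,0.05,0,0],[-1,0,0,0,0],[-1,0,0,0,0]]}'
```

```text
clock: 9.05
tcp_pos: [0.5192, 0.1456, 0.1092]
orientation: [0.0, -0.051, 0.999, -0.0]
wrist_force: [0.2, -0.8, -2.0]
finger_gap: 0.0453
grip_force: 42.9
```

```bash
python3 -m handwheel '{"deltas": [[-1,-0.03,0.0,0,0],[-1,-0.02,0,0,0],[-1,0,0,0,0]]}'; python3 -m handwheel '{"deltas": [[-1,0,0.02,0,0],[-1,0,0.015,0,0],[-1,0,0,0,0]]}'
```

```text
clock: 9.43
tcp_pos: [0.5202, 0.1456, 0.1089]
orientation: [-0.001, -0.051, 0.999, -0.0]
wrist_force: [-3.8, -0.0, 0.7]
finger_gap: 0.0456
grip_force: 43.0
clock: 9.8
tcp_pos: [0.5201, 0.1466, 0.1087]
orientation: [-0.001, -0.05, 0.999, -0.001]
wrist_force: [-4.2, -3.3, -0.3]
finger_gap: 0.0449
grip_force: 42.9
```

```bash
python3 -m handwheel '{"deltas": [[-1,0,0,0.025,0],[-1,0,0,0.02,0],[-1,0,0,0,0]]}'; python3 -m handwheel '{"deltas": [[0.5,0,0,0,0],[0.5,0,0,0,0],[0.5,0,0,0,0],[0.5,0,0,0,0]]}'; python3 - <<'E'
from h import *
f,P,d,c=cam('wrist'); cv2.imwrite('pics/w4.png',f[...,::-1]);np.save('w4.npy',P); np.save('w4c.npy',c,allow_pickle=True)
print(status.get_state()['tcp_pos'])
E
```

```text
clock: 10.18
tcp_pos: [0.5201, 0.147, 0.1074]
orientation: [-0.001, -0.051, 0.999, -0.0]
wrist_force: [-6.6, -2.0, 3.6]
finger_gap: 0.0455
grip_force: 43.4
clock: 10.68
tcp_pos: [0.5213, 0.1472, 0.1074]
orientation: [0.0, -0.051, 0.999, 0.0]
wrist_force: [0.1, -0.1, -0.5]
finger_gap: 0.0636
grip_force: 0.0
[0.52119834 0.14713518 0.10740484]
```

View pics/w4.png

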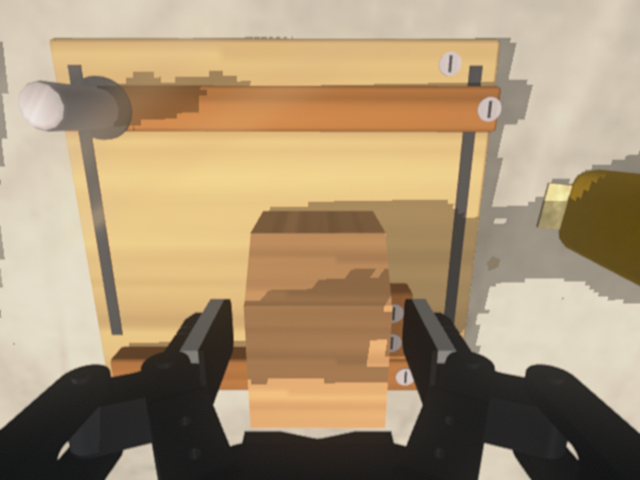

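The offcut stands free between the open fingers with its bevel to the jaw, and its right side in the picture (col 388) is at the stop. I'll check the numbers while I retreat and prepare the push.

```bash
python3 -m handwheel '{"deltas": [[0.5,0,0,0,0],[0.5,0,0,-0.25,0],[0.5,0,0,-0.7,0],[0.5,0,0,-0.8,0],[-1,0.4,0,0,0],[-1,0.5,0,0,0],[-1,0.4,0,0,0],[-1,0,0,0.3,0],[-1,0,0,0.35,0],[-1,0,0,0.2,0],[-1,0,0,0,0],[-1,0,0,0,0]]}'; python3 - <<'E'
from h import *
np.set_printoptions(precision=4,suppress=True)
a=.1; A=np.array([[np.cos(a),np.sin(a)],[-np.sin(a),np.cos(a)]]); w0=np.array([.4958,.1277])
P=np.load('w4.npy');c=np.load('w4c.npy',allow_pickle=True).item()
print('top',np.median(P[330:420,260:375,2]))
for p,z in [((247,303),.064),((390,303),.064),((250,428),.064),((386,428),.064),((249,232),.046),((386,232),.046)]: print(p,A@(ray(c,*p,z)[:2]-w0)*1000)
s=status.get_state(); print(A@(s['tcp_pos'][:2]-w0),s['tcp_pos'],s['wrist_force'])
f,P,d,c=cam('scene'); cv2.imwrite('pics/s5.png',cv2.resize(f[180:320,260:440,::-1],None,fx=4,fy=4,interpolation=cv2.INTER_CUBIC))
E
```

```text
clock: 12.22
tcp_pos: [0.4695, 0.1419, 0.1432]
orientation: [-0.0, -0.051, 0.999, -0.0]
wrist_force: [-0.1, 1.1, 0.0]
finger_gap: -0.0
grip_force: 0.0
top 0.06461584385507158
(247, 303) [ 8.4312 -5.225 ]
(390, 303) [ 8.3535 39.0616]
(250, 428) [55.6342 -6.5079]
(386, 428) [55.5496 40.2296]
(249, 232) [-9.2699 -6.6844]
(386, 232) [-9.3503 39.8383]
[-0.0247  0.0167] [0.4695 0.1419 0.1432] [-0.1104  1.109   0.0148]
```

View pics/s5.png

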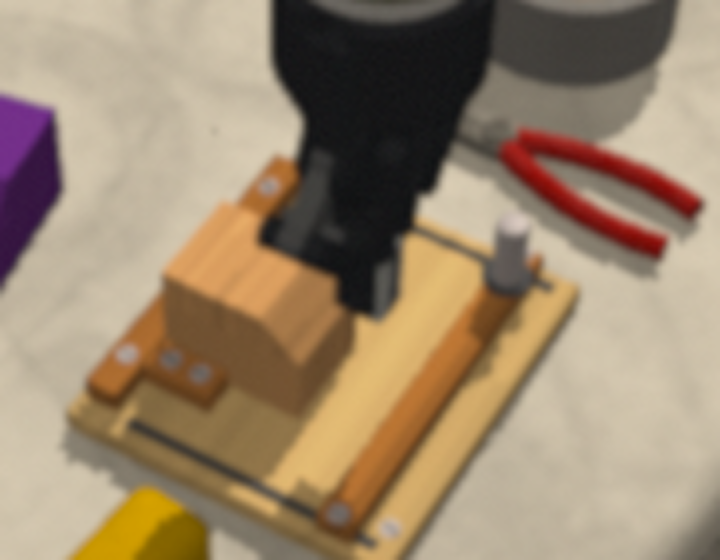

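The fingertips are shut just above and in front of the bevel, and the jaw is back. The offcut measures x −9.3..55.6 and y −6.6..40, which is snug. I'll start the diagonal approach.

```bash
python3 -m handwheel '{"deltas": [[-1,-0.1,0,0.1,0],[-1,-0.1,0,0.1,0],[-1,-0.1,0,0.1,0],[-1,-0.03,0,0.03,0],[-1,0,0,0,0]]}';python3 -m handwheel '{"deltas": [[-1,-0.03,0,0.03,0],[-1,-0.02,0,0.02,0],[-1,0,0,0,0]]}'
```

```text
clock: 12.9
tcp_pos: [0.4823, 0.1431, 0.1299]
orientation: [-0.0, -0.051, 0.999, -0.0]
wrist_force: [0.5, -0.6, -0.1]
finger_gap: 0.0
grip_force: 0.0
clock: 13.28
tcp_pos: [0.4844, 0.1434, 0.1281]
orientation: [0.0, -0.051, 0.999, 0.0]
wrist_force: [0.2, 0.3, 1.1]
finger_gap: -0.0002
grip_force: 0.0
```

```bash
python3 -m handwheel '{"deltas": [[-1,-0.02,0,0.02,0],[-1,0,0,0,0]]}';python3 -m handwheel '{"deltas": [[-1,-0.02,0,0.02,0],[-1,0,0,0,0]]}';python3 -m handwheel '{"deltas": [[-1,-0.02,0,0.02,0],[-1,0,0,0,0],[-1,0,0,0,0]]}'
```

```text
clock: 13.52
tcp_pos: [0.4852, 0.1435, 0.1273]
orientation: [0.0, -0.051, 0.999, -0.0]
wrist_force: [-0.2, 0.1, 0.6]
finger_gap: 0.0001
grip_force: 0.0
clock: 13.78
tcp_pos: [0.4858, 0.1435, 0.1267]
orientation: [-0.0, -0.051, 0.999, -0.0]
wrist_force: [-1.4, -0.1, 2.4]
finger_gap: -0.0001
grip_force: 1.6
clock: 14.15
tcp_pos: [0.4859, 0.1436, 0.1266]
orientation: [-0.0, -0.051, 0.999, -0.0]
wrist_force: [-5.0, -1.0, 10.8]
finger_gap: 0.0001
grip_force: 6.0
```

```bash
python3 -m handwheel '{"deltas": [[-1,-0.015,0,0.005,0],[-1,0,0,0,0],[-1,0,0,0,0]]}'; python3 -m handwheel '{"deltas": [[-1,-0.015,0,0,0],[-1,0,0,0,0],[-1,0,0,0,0]]}'
```

```text
clock: 14.52
tcp_pos: [0.486, 0.1436, 0.1265]
orientation: [-0.001, -0.051, 0.999, -0.0]
wrist_force: [-7.0, -1.3, 13.5]
finger_gap: 0.0002
grip_force: 7.7
clock: 14.9
tcp_pos: [0.4861, 0.1436, 0.1265]
orientation: [-0.001, -0.051, 0.999, -0.0]
wrist_force: [-9.0, -1.6, 16.3]
finger_gap: -0.0001
grip_force: 8.8
```

```bash
python3 -m handwheel '{"deltas": [[-1,-0.02,0,-0.005,0],[-1,0,0,0,0],[-1,0,0,0,0]]}'; python3 -m handwheel '{"deltas": [[-1,-0.01,0,-0.005,0],[-1,0,0,0,0],[-1,0,0,0,0],[-1,0,0,0,0],[-1,0,0,0,0],[-1,0,0,0,0]]}'; python3 - <<'E'
from h import *
f,P,d,c=cam('scene'); cv2.imwrite('pics/s6.png',cv2.resize(f[180:320,260:440,::-1],None,fx=4,fy=4,interpolation=cv2.INTER_CUBIC))
print(status.get_state()['wrist_force'])
E
```

```text
clock: 15.28
tcp_pos: [0.4863, 0.1436, 0.1265]
orientation: [-0.002, -0.051, 0.999, -0.0]
wrist_force: [-11.4, -0.7, 16.8]
finger_gap: 0.0004
grip_force: 9.5
clock: 16.02
tcp_pos: [0.4863, 0.1436, 0.1265]
orientation: [-0.002, -0.051, 0.999, -0.0]
wrist_force: [-11.0, -2.4, 16.1]
finger_gap: 0.0002
grip_force: 9.5
[-9.36994759 -1.09308187 16.59706975]
```

View pics/s6.png

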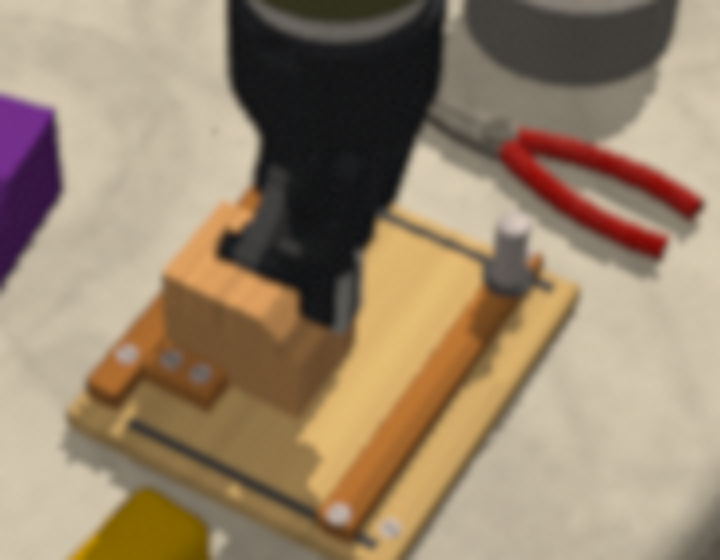

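The fingertips press the middle of the bevel, the offcut hasn't moved from the corner, the jaw is back, and the push is steady at about 11 N towards the fence and 16 N down. I'm handing it in.

```bash
python3 -c "
from workcell import hand_in
print(hand_in())"
```

```text
the job is handed in; nothing more can be done
None
```

I handed the job in with the jaw fully back, the offcut turned and snug against fence and stop, and the fingertips still pushing the bevel at about 11 N towards the fence and 16 N down; the hand-in gave no verdict.

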